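Centre the trimmer on its charging puck

TASK

The black trimmer stands off-centre on its white charging puck, so it does not charge. With light fingertip taps low down on its foot, nudge it along until it stands upright in the middle of the puck, its round foot wholly inside the ring printed there, then draw the hand away. Do not pinch or lift it, strike it hard or rock it over, and leave the other things on the ledge where they are.

Things in the scene. Friction and masses are not known exactly. Their poses are not given: they have to be found in the camera images.
- trimmer: Compact black beard trimmer standing upright on the puck, 88 mm high, 100 to 200 g, easily toppled: it stands on six rubber feet on a circle 26 mm across, its mass centre about 40 mm up. Above its round foot a slim body and a steel cutter head with a clear guard comb on each face, all narrower than the foot. Origin: centre of its underside; z up along it.
- trimmer_foot (a point): Centre of the trimmer's round black foot, 9.5 mm above its underside. The foot is 42 mm across, from 3 to 16 mm above the puck's top; being the widest part, it is what an upright finger touches first. Pushed at most 12 mm above the puck's top it slides without tipping; pushed higher it may tip. Friction is 0.5 to 0.7; a push takes under 2 N.
- puck_center (a point): Centre of the flat top of the charging puck: a white round disc 80 mm across and 10 mm thick, fixed to the ledge (this point is 10 mm above the ledge), with a thin grey ring 52 mm in inner diameter printed concentrically on its top. Axes: z up. Nothing else stands within 70 mm of this point.
- comb: Bystander, to be left alone: steel mustache comb, lying flat, 110 x 24 x 4 mm; origin at the middle of its underside, x along its spine
- brush: Bystander, to be left alone: small wooden beard brush lying on its wooden back, 84 x 40 mm, 28 mm high with the bristles upward; origin at the centre of its underside
- oil: Bystander, to be left alone: small brown glass bottle with a black cap, standing, 32 mm across and 75 mm high; origin at the centre of its underside
- tin: Bystander, to be left alone: flat round aluminium tin, 64 mm across and 21 mm high; origin at the centre of its underside
- razor: Bystander, to be left alone: steel safety razor lying down, 90 mm long with a 42 mm wide head, 13 mm high; origin near the middle, on the ledge
- shavebrush: Bystander, to be left alone: shaving brush standing upright, dark wooden handle and pale bristles, 37 mm across and 90 mm high; origin at the centre of its underside
- soap: Bystander, to be left alone: cream bar of soap, 74 x 48 x 24 mm; origin at the centre of its underside
Things that resemble listed ones, but are neither listed nor needed, are in the scene too. Of the things that look like the part that bears puck_center, the smaller one is meant.

How it is judged:
At the end, for the whole second after the job is handed in: The trimmer stands upright (within 3.5 degrees) and still on the puck's top, the centre of its foot within 5 mm of the puck's centre, which puts the foot wholly inside the printed ring; the other things lie within 15 mm of where they were (horizontal distance between trimmer and puck_center below 0.005 m and z of trimmer in the frame of puck_center between -0.003 and 0.003 m and angle between trimmer's own z axis and vertical below 0.06 rad and linear speed of trimmer below 0.01 m/s and angular speed of trimmer below 0.2 rad/s and distance of each of comb, brush, oil, tin, razor, shavebrush, soap from where it was at the start of the episode below 0.015 m); the robot touches nothing.
It fails at once if the trimmer is lifted: its underside comes 8 mm or more above the puck's top (z of trimmer in the frame of puck_center above 0.008 m).
It fails at once if the trimmer drops off the puck (z of trimmer in the frame of puck_center below -0.005 m).
It fails at once if the trimmer is rocked over by more than 13 degrees (angle between trimmer's own z axis and vertical above 0.227 rad).
It fails at once if the trimmer is pinched, pressed or struck with more than 5 N (contact force between the fingers and trimmer above 5 N).
It fails at once if another thing on the ledge is moved by more than 15 mm (distance of any of comb, brush, oil, tin, razor, shavebrush, soap from where it was at the start of the episode above 0.015 m).
It also fails if it takes over 48 s, if anything falls off the work surface, if the arm or the gripper's body presses on something with over 40 N, if the wrist force passes 120 N, or if a joint passes its speed limit or range.

ROBOT

A 7-joint arm with a two-finger parallel gripper is mounted at the origin on the work surface. World frame = base frame: x ahead of the robot, y to its left, z up, the work surface at z = 0. Lengths are in m, angles in rad, forces in N, time in s.
With the tool pointing down it reaches from about 0.425 to 0.925 m from the base axis. Payload 6.8 kg.
Tool frame: the origin (TCP) lies at the very end of the fingers, on their centre line; the grasp point (between the pads) lies behind it (ctrl.grip_point_offset is the x of the grasp point in the tool frame, in m); x points along the fingers, z is the direction in which the jaws open and shut, and the axes are right-handed (so a half turn about x gives the same grasp; the last joint's range is limited). The gripper opens to 85 mm and grips with 20 to 120 N. Pads are 22 mm wide; open, the fingers measure 114 mm over their backs; the gripper's body (76 mm by 85 mm) begins 54 mm behind the grasp point. The pads swing forward as they close: fully open they stand 13 mm farther back than shut.
Start: joints at [1.155, 0.477, 0.022, 1.555, -0.011, 1.109, -0.083], TCP at [0.205, -0.643, 0.197] pointing down, gripper open.
Joint ranges: [-2.96, 2.96], [-0.34, 2.1], [-1.41, 1.46], [0.24, 2.44], [-1.37, 4.51], [0.17, 1.92], [-2.96, 2.96]. Speed limits (rad/s): [2.39, 2.39, 3.14, 3.14, 3.14, 3.14, 3.14].

INTERFACE

Orientations are given as a 3x3 rotation matrix whose columns are the frame's x, y, z axes.
In Python, from rig import monitor, cams, ctrl, spotter gives the robot as it stands.
- The arm moves only by the tool servo_tool, never from a script. Its argument "deltas" is text: rows parted by semicolons, each of 7 numbers parted by spaces: the opening, from -1 (shut) to 1 (fully open), so that 0 is half open, then the shift along the tool's x, y, z in mm, then the turn, a rotation vector about the tool's x, y, z in degrees. A call has 1 to 5 rows; each row is the pose to reach, as a shift and turn from the pose measured when the call began, along the tool's axes at that moment; what a row does not reach only later rows make up. A row lasts 1/8 s, in which the tool goes at most 62.5 mm and 10.7 degrees, less where a joint would pass 70% of its speed; a pose out of reach is approached as far as the arm can. A call with a gripper value outside its range is refused whole. The fingers move at their own pace and stop on an object; "squeeze" is the grip in N (left out, the last holds). Time passes only in rows, so rows that repeat a pose let the fingers close. It gives the time, the measured TCP pose, the force and the opening at its end, in the units of the state.
- monitor.state(): the state, without advancing time (a new reading comes with each control period).
- cams.get_image(name): name is "side" or "top"; returns a dict with "pixels" (400x640x3 uint8, red, green, blue), "K" (3x3 intrinsics, pixels), "R" (3x3) and "t" (3): a world point X has camera coordinates R X + t. Camera axes: x right, y down, z forward; pixel columns grow to the right and rows downward; lengths in m; the calibration is good to about 2 mm. A picture is of the moment at which its call begins. There is no depth.
- ctrl.close_job(): hands the job in, once; it reports no verdict.
Trained networks look in a picture, given as the dict that the camera call returned (one of the last four; its "shot" number tells which), for a name from the list of things; names that differ only in an ending like _2 or _b are one class to them, and where a whole thing is asked for, a point or a joint stands for the part that bears it (a point fixed in the world has none). Each returns a list of dicts, best first, with "confidence" (0 to 1); they miss things now and then, are a little off and sometimes report something else, mostly with a low value. They report only what shows in the picture. A call takes as long as a camera call. They do not tell look-alikes from the thing itself.
- spotter.look_for(picture, label): "location" ([x, y, z] in m, in the coordinates of the camera as it stood for that picture, good to about 4 mm: the middle of the surface that is visible of it).
- spotter.silhouettes(picture, label): "region" (400x640 bool, what is visible of it).
The state is a dict: "clock": time; "joint_positions": joint angles; "qd": joint speeds; "joint_torque": joint torques, N m; "ee_pos": TCP position; "tool_rot": TCP orientation; "force": force on the tool from outside, world axes, zero at the start; "moment": the same for the moment, N m; "width": finger opening in m.
Only numpy, scipy, OpenCV 4.12 (cv2) and the standard library are available. Lean on these libraries where they do the work, as an engineer would, in place of code of your own. Each camera call takes 0.05 s, during which the arm holds its last target. There are 200 camera calls.

## Working session

There is one attempt and no reset: what is moved stays moved. The work goes in short steps, Python scripts to look and compute and a tool call to move; the robot and the scene stay as the last step left them, time stands still between calls to the robot, and variables do not carry over. Pictures are saved under pics/ and viewed, about 8 in all and at most 12, crops included, and the job is handed in when it is done.

Besides the shell and the picture viewer there is one more tool, called after ">>>" by a JSON object that holds its "method" and its "body". servo_tool: Moves the arm, as the interface text tells. Its arguments: {"type":"object","properties":{"deltas":{"type":"string"},"squeeze":{"type":"number"}},"required":["deltas"]}

```bash
mkdir -p pics; cat > h.py <<'E'
import numpy as np, cv2
from rig import monitor, cams, ctrl, spotter
def world(p,x): return p["R"].T@(np.array(x)-p["t"])
def proj(p,X):
    c=p["K"]@(p["R"]@np.array(X)+p["t"]); return c[:2]/c[2]
def ray(p,uv,z):
    d=p["R"].T@np.linalg.solve(p["K"],[uv[0],uv[1],1]); o=-p["R"].T@p["t"]
    return o+d*(z-o[2])/d[2]
def save(p,n,box=None,s=1):
    im=p["pixels"][:,:,::-1]
    if box: im=im[box[1]:box[3],box[0]:box[2]]
    cv2.imwrite("pics/"+n,cv2.resize(im,None,fx=s,fy=s,interpolation=cv2.INTER_CUBIC))
E
python3 - <<'E'
from h import *
s=monitor.state(); print(s["clock"],s["ee_pos"],s["tool_rot"].round(2) if hasattr(s["tool_rot"],'round') else s["tool_rot"],s["width"])
for n in("top","side"):
    p=cams.get_image(n); save(p,n+"0.png"); print(n,"cam",-p["R"].T@p["t"])
    for l in("trimmer","trimmer_foot","puck_center"):
        for d in spotter.look_for(p,l): w=world(p,d["location"]); print(l,round(d["confidence"],2),w.round(3),proj(p,w).round())
E
```

```text
0.0 [ 0.20425563 -0.64263834  0.19562844] [[-0.    0.95  0.3 ]
 [ 0.    0.3  -0.95]
 [-1.   -0.   -0.  ]] 0.08557371345649029
top cam [0.42371376 0.02836951 1.08320371]
trimmer 0.8 [0.553 0.074 0.081] [295. 202.]
trimmer_foot 0.86 [0.552 0.077 0.077] [294. 203.]
puck_center 0.72 [0.368 0.287 0.011] [205. 288.]
puck_center 0.6 [0.588 0.089 0.013] [290. 192.]
side cam [0.22229865 0.6094045  0.45799408]
trimmer 0.78 [0.549 0.082 0.059] [321. 221.]
trimmer_foot 0.61 [0.549 0.085 0.062] [320. 221.]
puck_center 0.91 [0.578 0.098 0.012] [305. 241.]
puck_center 0.88 [0.36  0.297 0.02 ] [357. 357.]
puck_center 0.34 [ 0.585 -0.076  0.024] [343. 198.]
puck_center 0.27 [0.551 0.081 0.06 ] [320. 220.]
```

View pics/top0.png

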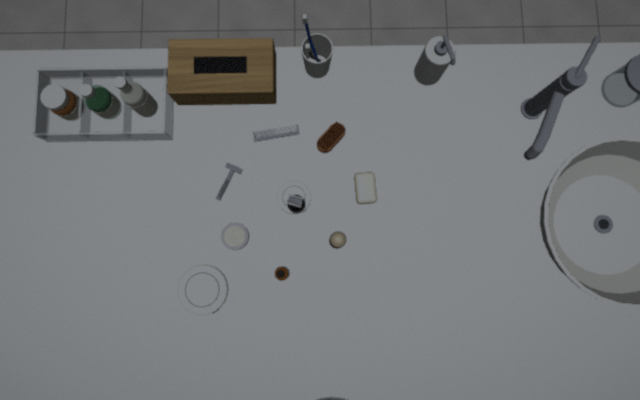

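View pics/side0.png

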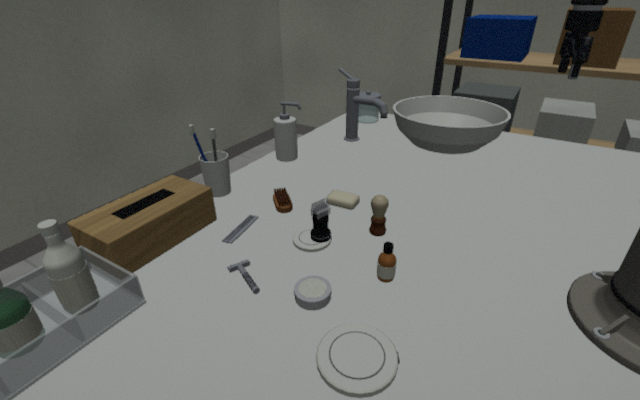

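Candidates for the puck are the small white disc under the trimmer at top (295,197) / side (312,239), the larger look-alike disc at top (203,290) / side (357,356), and the tin at top (235,236). I choose the small one, which carries the trimmer, and check it in a close crop.

```bash
cat >> h.py <<'E'
def crops(n,names=("top","side")):
    out=[]
    ps={}
    for c,b in (("top",(265,170,325,225)),("side",(280,190,350,254))):
        if c not in names: continue
        p=cams.get_image(c); ps[c]=p
        im=p["pixels"][b[1]:b[3],b[0]:b[2],::-1]
        im=cv2.resize(im,None,fx=390/(b[2]-b[0]),fy=390/(b[2]-b[0]),interpolation=cv2.INTER_CUBIC)
        im=np.clip(im.astype(float)*1.6,0,255).astype(np.uint8); out.append(im[:356])
    h=min(o.shape[0] for o in out)
    cv2.imwrite("pics/"+n,np.hstack([o[:h] for o in out])); return ps
from scipy.optimize import minimize
def circ(c,r,z): 
    a=np.linspace(0,2*np.pi,72,endpoint=False); return np.c_[c[0]+r*np.cos(a),c[1]+r*np.sin(a),np.full(72,z)]
E
python3 - <<'E'
from h import *
ps=crops("c1.png")
for n,p in ps.items():
    for l in("trimmer","puck_center"):
        for d in spotter.silhouettes(p,l):
            m=d["region"]; ys,xs=np.nonzero(m); print(n,l,round(d["confidence"],2),xs.min(),xs.max(),ys.min(),ys.max(),m.sum())
    g=cv2.cvtColor(p["pixels"],cv2.COLOR_RGB2GRAY)
    b=(278,178,312,216) if n=="top" else (288,224,336,252)
    for y in range(b[1],b[3]): print(y," ".join("%3d"%v for v in g[y,b[0]:b[2]]))
E
```

```text
top trimmer 0.77 288 305 194 212 258
top puck_center 0.97 277 310 180 213 592
top puck_center 0.94 178 228 265 313 1950
178 134 133 132 134 134 132 133 133 134 131 134 134 133 134 132 133 134 132 132 131 134 132 132 132 133 133 133 135 133 133 133 133 134 133
179 132 134 133 134 131 134 135 135 134 134 133 133 133 131 134 131 133 134 133 132 134 132 132 135 132 134 133 133 133 133 133 133 134 133
180 134 135 133 132 134 133 134 133 135 133 134 130 130 132 131 132 131 130 130 130 133 133 132 133 135 133 134 132 133 134 132 133 134 134
181 133 133 134 133 134 134 134 133 132 131 131 132 131 131 131 131 132 132 130 130 130 129 130 131 135 134 134 133 135 134 133 134 134 134
182 134 133 133 134 134 134 132 132 131 130 131 130 132 133 132 134 133 134 132 132 128 130 130 131 130 132 132 134 132 133 132 134 134 133
183 133 133 132 134 134 134 130 132 132 132 133 133 133 133 133 135 134 134 135 135 134 132 133 131 129 130 131 131 133 132 133 132 133 134
184 133 134 134 132 132 130 131 133 133 133 131 134 134 132 133 131 132 130 132 132 133 133 132 132 132 131 128 129 132 134 134 133 133 132

[... 9288 characters left out ...]
 144 149 149 148 148 144 136 133 133 129 123 113 100  93  81  89 111 131 141 152 149 152 150 150 149 153 152 151
249 153 151 151 151 152 151 151 150 152 147 131 108  90  90  86  87  93  94 104 110 115 118 122 119 121 116 105 101 100  98  89  84  83  90 103 114 143 153 151 151 151 150 152 151 151 152 152 154
250 152 151 153 150 152 153 151 151 150 151 148 140 133 130 111  91  83  82  86  87  85  84  84  84  83  83  79  87  84  83  90 106 115 131 137 141 151 151 151 151 152 150 150 151 151 149 151 153
251 152 151 150 150 151 153 152 150 151 151 153 151 151 149 143 131 124 113 112  98  93  93  89  90  93  96 106 105 109 117 131 137 143 152 152 151 154 151 152 152 149 151 152 153 151 151 151 152
```

View pics/c1.png

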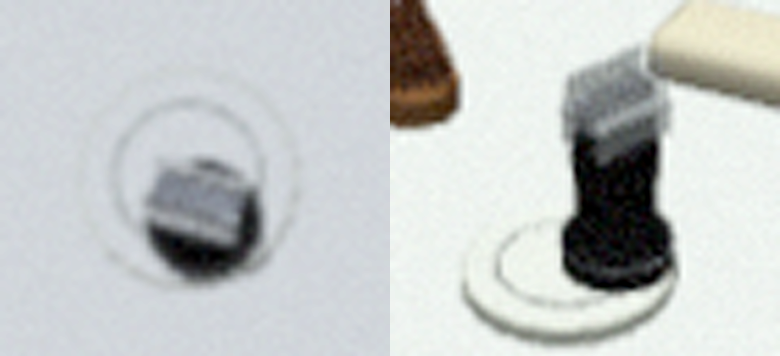

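The crop confirms it: the small puck has its ring, and the trimmer stands off-centre toward the lower right in both views. Next I fit the ring and the foot in each view.

```bash
cat >> h.py <<'E'
def samp(g,p,X):
    c=(p["K"]@(p["R"]@X.T+p["t"][:,None])); uv=(c[:2]/c[2]).astype(np.float32)
    return cv2.remap(g,uv[0][None],uv[1][None],cv2.INTER_LINEAR)[0],uv
def best(f,c0,R=.03):
    for st in (.003,.001,.00025):
        n=int(R/st); k=np.arange(-n,n+1)*st
        c0=max(((c0[0]+a,c0[1]+b) for a in k for b in k),key=f); R=st*2
    return np.array(c0)
def gray(p): return cv2.cvtColor(p["pixels"],cv2.COLOR_RGB2GRAY).astype(np.float32)
def ring(p,c0,R=.015):
    g=np.clip(gray(p),105,140)
    s=lambda c,r:samp(g,p,circ(c,r,.010))[0]
    def f(c):
        d=(s(c,.0225)+s(c,.0310))/2-s(c,.0267); return np.clip(d,-10,15).mean()
    return best(f,c0,R)
def foot(p,c0,R=.02):
    g=np.clip(gray(p),0,110)
    def f(c):
        P=np.r_[circ(c,.021,.013),circ(c,.021,.026)]
        _,uv=samp(g,p,P); h=cv2.convexHull(uv.T.copy())[:,0]
        # resample the hull evenly, keep its lower half
        h=np.vstack([h,h[:1]]); L=np.r_[0,np.cumsum(np.linalg.norm(np.diff(h,axis=0),axis=1))]
        q=np.linspace(0,L[-1],80); h=np.c_[np.interp(q,L,h[:,0]),np.interp(q,L,h[:,1])]
        m=h.mean(0); h=h[h[:,1]>m[1]-1]; d=h-m; d/=np.linalg.norm(d,axis=1)[:,None]
        sm=lambda k:cv2.remap(g,(h[:,0]+k*d[:,0]).astype(np.float32)[None],(h[:,1]+k*d[:,1]).astype(np.float32)[None],cv2.INTER_LINEAR)[0]
        return (sm(1.2)-sm(-1.2)).mean()
    return best(f,c0,R)
def measure(names=("top","side"),pk=(.585,.092),ft=(.56,.08)):
    for n in names:
        p=cams.get_image(n); r=ring(p,pk); f=foot(p,ft)
        print(n,"puck",r.round(4),proj(p,[*r,.01]).round(1),"foot",f.round(4),proj(p,[*f,.02]).round(1),"foot-puck mm",((f-r)*1e3).round(1))
E
python3 - <<'E'
from h import *
measure()
for n in("top","side"):
  p=cams.get_image(n)
  for l in("comb","brush","oil","tin","razor","shavebrush","soap"):
    for d in spotter.look_for(p,l)[:1]: print(n,l,round(d["confidence"],2),world(p,d["location"]).round(3))
E
```

```text
top puck [0.5765 0.082 ] [293.4 196.7] foot [0.5605 0.0758] [295.9 202.9] foot-puck mm [-16.   -6.2]
side puck [0.575  0.0768] [311.6 236.5] foot [0.559  0.0693] [320. 233.] foot-puck mm [-16.   -7.5]
top comb 0.66 [0.731 0.127 0.002]
top brush 0.58 [ 0.716 -0.009  0.02 ]
top oil 0.69 [0.4   0.105 0.049]
top tin 0.7 [0.486 0.216 0.024]
top razor 0.81 [0.625 0.232 0.009]
top shavebrush 0.53 [ 0.473 -0.02   0.083]
top soap 0.78 [ 0.596 -0.084  0.028]
side comb 0.66 [0.723 0.123 0.002]
side brush 0.57 [0.7   0.002 0.022]
side oil 0.65 [0.396 0.12  0.044]
side tin 0.6 [0.476 0.226 0.022]
side razor 0.9 [0.621 0.236 0.014]
side shavebrush 0.66 [ 0.465 -0.006  0.05 ]
```

>>> {"method": "servo_tool", "body": {"deltas": "-1 0 47 -37 3.5 0 0;-1 0 94 -74 7 0 0;-1 0 140 -111 10.5 0 0;-1 0 187 -148 14 0 0;-1 0 234 -185 17.5 0 0", "squeeze": 20}}

```text
clock: 2.22
ee_pos: [0.3725, -0.3945, 0.1969]
tool_rot: [[0.001, 1.0, 0.0], [-0.001, 0.0, -1.0], [-1.0, 0.001, 0.001]]
force: [1.1, -0.7, 0.7]
width: 0.0002
```

```bash
python3 - <<'E'
from h import *
s=monitor.state(); print(s["clock"],np.round(s["ee_pos"],4),np.round(s["tool_rot"],3),s["width"],ctrl.grip_point_offset,np.round(s["force"],2),np.round(s["joint_positions"],2))
E
```

```text
2.225 [ 0.3725 -0.3945  0.1969] [[ 0.001  1.     0.   ]
 [-0.001  0.    -1.   ]
 [-1.     0.001  0.001]] 0.0001764043660763873 -0.0187 [ 1.07 -0.65  0.67] [ 0.73  0.26 -0.03  1.87  0.01  1.01 -0.88]
```

>>> {"method": "servo_tool", "body": {"deltas": "-1 0 16 -58 0 0 0;-1 0 32 -116 0 0 0;-1 0 48 -174 0 0 0;-1 0 64 -232 0 0 0;-1 0 80 -290 0 0 0"}}

```text
clock: 2.85
ee_pos: [0.4529, -0.1027, 0.1973]
tool_rot: [[0.002, 1.0, -0.0], [-0.001, -0.0, -1.0], [-1.0, 0.002, 0.001]]
force: [2.0, 0.4, -0.3]
width: -0.0002
```

```bash
cat >> h.py <<'E'
def goto(X,show=1):
    s=monitor.state(); d=np.array(s["tool_rot"]).T@(np.array(X)-s["ee_pos"])*1e3
    print("at",np.round(s["ee_pos"],4),"t",round(s["clock"],2),"F",np.round(s["force"],2),"delta",d.round(1)); return d
E
python3 -c "
from h import *
goto([.50,.0725,.12]); print(monitor.state()['tool_rot'])"
```

```text
at [ 0.4529 -0.1027  0.1973] t 2.85 F [ 2.01  0.44 -0.26] delta [  77.2   47.  -175.3]
[[ 1.84604292e-03  9.99998296e-01 -5.32866685e-06]
 [-9.62268324e-04 -3.55228181e-06 -9.99999537e-01]
 [-9.99997833e-01  1.84604719e-03  9.62260127e-04]]
```

>>> {"method": "servo_tool", "body": {"deltas": "-1 10 10 -44 0 0 4.6;-1 25 20 -88 0 0 9.2;-1 45 30 -132 0 0 13.8;-1 62 40 -175 0 0 18.4;-1 77 47 -175 0 0 23"}}

```text
clock: 3.48
ee_pos: [0.5009, 0.0763, 0.1207]
tool_rot: [[0.396, 0.918, 0.005], [0.004, 0.004, -1.0], [-0.918, 0.396, -0.002]]
force: [1.1, -0.8, 0.1]
width: 0.0
```

```bash
python3 - <<'E'
from h import *
goto([.50,.0725,.0155]); print(np.round(monitor.state()['tool_rot'],3))
p=cams.get_image("side"); q=cams.get_image("top")
im=[cv2.resize(x["pixels"][a:a+120,b:b+120,::-1],None,fx=3.2,fy=3.2,interpolation=cv2.INTER_CUBIC) for x,a,b in((p,150,260),(q,140,235))]
cv2.imwrite("pics/a1.png",np.hstack(im))
e=monitor.state()["ee_pos"]; print(proj(p,e),proj(q,e))
E
```

```text
at [0.5009 0.0763 0.1207] t 3.48 F [ 1.09 -0.84  0.08] delta [ 96.2 -42.5   4. ]
[[ 0.396  0.918  0.005]
 [ 0.004  0.004 -1.   ]
 [-0.918  0.396 -0.002]]
[347.03426657 199.69238255] [295.61283505 226.8958751 ]
```

View pics/a1.png

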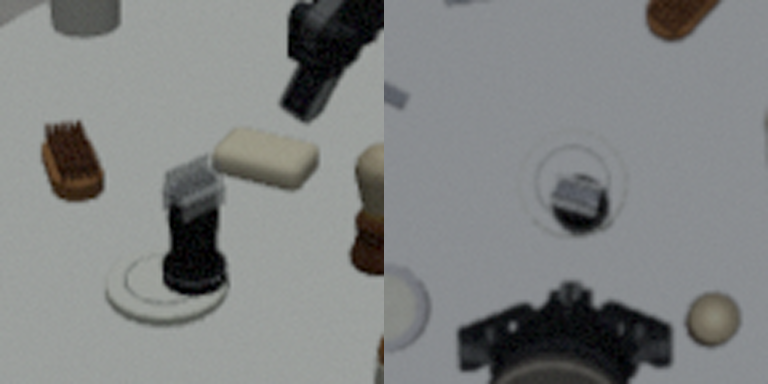

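Pictures viewed: 4. The tip shows at about side (355,187), but the reported TCP projects to (347,200). I'll check this with markers before descending.

```bash
python3 - <<'E'
from h import *
out=[]
for n,b in(("side",(320,150,400,230)),("top",(255,195,335,275))):
    p=cams.get_image(n); s=monitor.state(); R=np.array(s["tool_rot"]); e=np.array(s["ee_pos"])
    im=cv2.resize(p["pixels"][b[1]:b[3],b[0]:b[2],::-1],None,fx=4.9,fy=4.9,interpolation=cv2.INTER_CUBIC); im=np.clip(im*2.,0,255).astype(np.uint8).copy()
    for k,c in((0,(0,0,255)),(.01,(0,255,0)),(.02,(255,0,0)),(.03,(0,255,255))):
        u=(proj(p,e-k*R[:,0])-b[:2]+.5)*4.9; cv2.circle(im,tuple(int(v) for v in u),4,c,-1)
    out.append(im); print(s["clock"],e.round(4))
cv2.imwrite("pics/a2.png",np.hstack(out))
E
```

```text
3.625 [0.4984 0.0721 0.1193]
3.675 [0.4998 0.072  0.1204]
```

View pics/a2.png

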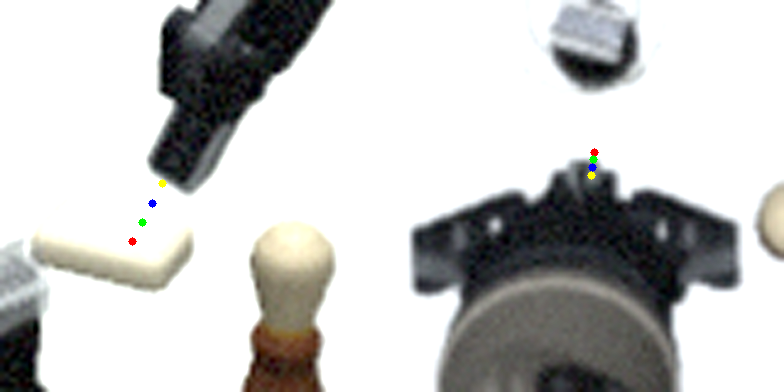

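```bash
python3 - <<'E'
from h import *
p=cams.get_image("side");q=cams.get_image("top")
def lsq(a,b):
    A=[];B=[]
    for c,uv in((p,a),(q,b)):
        M=c["K"]@np.c_[c["R"],c["t"]]
        for i in(0,1): r=M[i]-uv[i]*M[2]; r/=np.linalg.norm(r[:3]); A.append(r[:3]);B.append(-r[3])
    x,res,_,_=np.linalg.lstsq(np.array(A),np.array(B),rcond=None); return x.round(4),(np.array(A)@x-B).round(4)
# left lower corner of tip in side = ? ; try front-edge centre and end centre
for a in((352,185),(354,186),(355,187),(357,188)):
    for b in((294.4,228),(294.4,230.5)): print(a,b,*lsq(a,b))
s=monitor.state();print(s["ee_pos"],s["force"],s["width"],s["joint_positions"])
for z in(.12,.147): print(z,ray(p,(355,187),z).round(3),ray(q,(294.4,228),z).round(3))
E
```

```text
(352, 185) (294.4, 228) [0.4904 0.0726 0.1506] [-0.0022 -0.0003  0.0009  0.002 ]
(352, 185) (294.4, 230.5) [0.4874 0.0736 0.1515] [ 0.0001  0.     -0.     -0.0001]
(354, 186) (294.4, 228) [0.4888 0.0719 0.149 ] [-0.0041 -0.0006  0.0017  0.0038]
(354, 186) (294.4, 230.5) [0.4858 0.0729 0.1499] [-0.0018 -0.0002  0.0007  0.0016]
(355, 187) (294.4, 228) [0.488  0.0716 0.1473] [-0.0051 -0.0007  0.0021  0.0047]
(355, 187) (294.4, 230.5) [0.485  0.0726 0.1481] [-0.0028 -0.0004  0.0012  0.0026]
(357, 188) (294.4, 228) [0.4863 0.071  0.1457] [-0.007  -0.001   0.0028  0.0064]
(357, 188) (294.4, 230.5) [0.4833 0.0719 0.1465] [-0.0047 -0.0006  0.0019  0.0043]
[0.50120035 0.07186123 0.12136072] [0.46479682 0.48560416 0.26732926] 0.00012719001991139516 [-0.0737557   0.14253047 -0.31498375  2.32968406  0.5831054   0.35102843
 -2.4674224 ]
0.12 [0.506 0.023 0.12 ] [0.495 0.075 0.12 ]
0.147 [0.483 0.07  0.147] [0.493 0.074 0.147]
```

Pictures viewed: 5. The real fingertip appears about 30 mm short of the reported TCP, along the tool axis. I'll go down on the free ledge behind the trimmer and find the tip height by a gentle touch there.

```bash
python3 -c "
from h import *
goto([.495,.0725,.045]);goto([.495,.0725,.02])"
```

```text
at [0.5012 0.0719 0.1214] t 3.77 F [0.46 0.49 0.27] delta [ 67.8 -35.7  -0.7]
at [0.5012 0.0719 0.1214] t 3.77 F [0.46 0.49 0.27] delta [ 90.8 -45.6  -0.7]
```

>>> {"method": "servo_tool", "body": {"deltas": "-1 17 -9 0 0 0 0;-1 34 -18 0 0 0 0;-1 51 -27 0 0 0 0;-1 68 -36 0 0 0 0;-1 68 -36 0 0 0 0"}}

```text
clock: 4.4
ee_pos: [0.4971, 0.0711, 0.0499]
tool_rot: [[0.386, 0.922, -0.002], [-0.004, -0.001, -1.0], [-0.922, 0.386, 0.003]]
force: [0.7, 0.1, 0.7]
width: -0.0001
```

```bash
cat >> h.py <<'E'
def mark(name):
    out=[]
    for n,b in(("side",(290,180,370,260)),("top",(255,170,335,250))):
        p=cams.get_image(n); s=monitor.state(); R=np.array(s["tool_rot"]); e=np.array(s["ee_pos"])
        im=cv2.resize(p["pixels"][b[1]:b[3],b[0]:b[2],::-1],None,fx=4.9,fy=4.9,interpolation=cv2.INTER_CUBIC); im=np.clip(im*1.6,0,255).astype(np.uint8).copy()
        for k,c in((0,(0,0,255)),(.03,(0,255,255))):
            u=(proj(p,e-k*R[:,0])-b[:2]+.5)*4.9; cv2.circle(im,tuple(int(v) for v in u),3,c,-1)
        out.append(im)
    cv2.imwrite("pics/"+name,np.hstack(out)); print(s["clock"],e.round(4),np.round(s["force"],2),s["width"])
E
python3 -c "
from h import *
mark('a3.png'); goto([.495,.0725,.02])"
```

```text
4.5 [0.4973 0.0718 0.0507] [ 0.03 -0.12  0.62] 3.399173115575255e-05
at [0.4973 0.0718 0.0507] t 4.5 F [ 0.03 -0.12  0.62] delta [ 27.4 -14.1  -0.7]
```

View pics/a3.png

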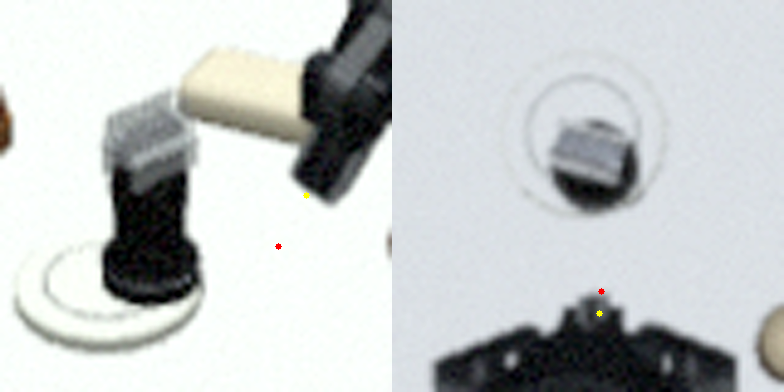

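Pictures viewed: 6. It shows the same 30 mm shortfall: the tip is at side (356,219) while the reported TCP projects to (347,230).

>>> {"method": "servo_tool", "body": {"deltas": "-1 14 -7 0 0 0 0;-1 28 -15 0 0 0 0;-1 41 -20 0 0 0 0;-1 41 -20 0 0 0 0;-1 41 -20 0 0 0 0"}}

```text
clock: 5.12
ee_pos: [0.5016, 0.0713, 0.0273]
tool_rot: [[0.354, 0.935, -0.001], [-0.005, 0.001, -1.0], [-0.935, 0.354, 0.005]]
force: [0.7, -1.6, 0.1]
width: -0.0001
```

```bash
python3 -c "
from h import *
goto([.495,.0725,-.02]);print(np.round(monitor.state()['joint_positions'],2))"
```

```text
at [0.5016 0.0713 0.0273] t 5.12 F [ 0.74 -1.61  0.1 ] delta [ 41.9 -22.9  -1.4]
[-0.31  0.35 -0.06  2.37  1.06  0.17 -2.96]
```

The arm is at its wrist limits: j6 is at 0.17 and j7 at -2.96, so a tip-outward tilt isn't reachable this close in. I'll rise, stand nearly upright and look at the clearances.

>>> {"method": "servo_tool", "body": {"deltas": "-1 -30 0 0 0 0 0;-1 -66 2 -1 0 0 -5;-1 -66 2 -1 0 0 -10;-1 -66 2 -1 0 0 -15;-1 -66 2 -1 0 0 -20.7"}}

```text
clock: 5.75
ee_pos: [0.4801, 0.0724, 0.0905]
tool_rot: [[-0.002, 1.0, -0.001], [-0.005, -0.001, -1.0], [-1.0, -0.002, 0.005]]
force: [0.4, 0.2, -0.9]
width: -0.0003
```

```bash
python3 -c "
from h import *
mark('a4.png'); goto([.49,.0725,.03]);print(np.round(monitor.state()['joint_positions'],2))"
```

```text
5.85 [0.4826 0.0727 0.0901] [ 0.17 -0.02  0.02] -3.221582868072646e-05
at [0.4826 0.0727 0.0901] t 5.85 F [ 0.17 -0.02  0.02] delta [60.1  7.4 -0.1]
[ 0.15  0.36 -0.51  2.07  0.25  0.78 -2.09]
```

View pics/a4.png

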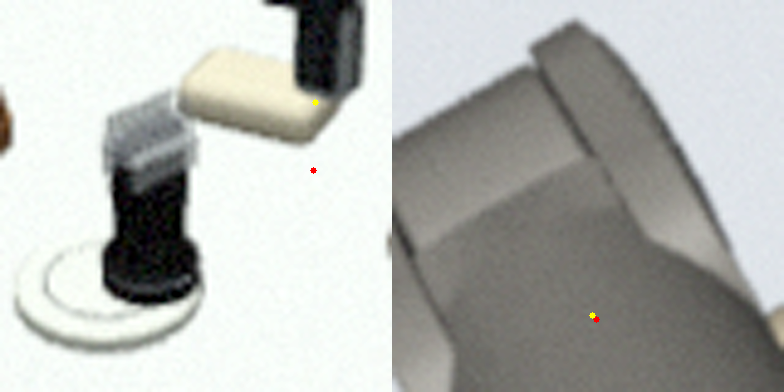

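Pictures viewed: 7. Upright, the fingertip again ends 30–37 mm above the reported TCP, so the shortfall follows the tool axis. Plan: push along 15° from +x with a slight 15° lean, after touching the ledge once to fix the height.

```bash
cat >> h.py <<'E'
from scipy.spatial.transform import Rotation as Ro
def pose(tip,yaw,tilt,short=.030):
    """deltas to bring the real tip (short behind TCP) to tip, pushing along yaw, leaning back by tilt (deg)"""
    u=np.array([np.cos(np.radians(yaw)),np.sin(np.radians(yaw)),0]); k=np.radians(tilt); z=np.array([0,0,1.])
    x=np.sin(k)*u-np.cos(k)*z; y=np.cos(k)*u+np.sin(k)*z; D=np.c_[x,y,np.cross(x,y)]
    s=monitor.state(); R=np.array(s["tool_rot"]); X=np.array(tip)+short*x
    print("t",round(s["clock"],2),"TCP",np.round(s["ee_pos"],4),"tip",np.round(s["ee_pos"]-short*R[:,0],4),"F",np.round(s["force"],2),"j",np.round(s["joint_positions"],2))
    print(" shift",(R.T@(X-s["ee_pos"])*1e3).round(1),"turn",np.degrees(Ro.from_matrix(R.T@D).as_rotvec()).round(1))
E
python3 -c "
from h import *
pose([.508,.058,.05],15,15)"
```

```text
t 5.85 TCP [0.4826 0.0727 0.0901] tip [0.4825 0.0728 0.1201] F [ 0.17 -0.02  0.02] j [ 0.15  0.36 -0.51  2.07  0.25  0.78 -2.09]
 shift [69.2 32.9 12.3] turn [-15.    2.2  14.9]
```

>>> {"method": "servo_tool", "body": {"deltas": "-1 0 15 6 -5 1 5;-1 25 33 12 -10 1.5 10;-1 50 33 12 -15 2.2 15;-1 69 33 12 -15 2.2 15;-1 69 33 12 -15 2.2 15"}}

```text
clock: 6.48
ee_pos: [0.5133, 0.0605, 0.0201]
tool_rot: [[0.25, 0.933, 0.26], [0.067, 0.251, -0.966], [-0.966, 0.259, 0.0]]
force: [0.4, -0.1, 0.1]
width: 0.0
```

```bash
python3 -c "
from h import *
pose([.508,.058,.015],15,15)"
```

```text
t 6.47 TCP [0.5133 0.0605 0.0201] tip [0.5058 0.0585 0.0491] F [ 0.44 -0.05  0.12] j [ 0.1   0.41 -0.38  2.26  0.56  0.27 -2.07]
 shift [33.5 -6.9  1. ] turn [ 0.  0. -0.]
```

>>> {"method": "servo_tool", "body": {"deltas": "-1 15 -3 0 0 0 0;-1 26 -5 0 0 0 0;-1 33 -7 0 0 0 0;-1 33 -7 0 0 0 0"}}

```text
clock: 6.98
ee_pos: [0.5151, 0.0616, -0.013]
tool_rot: [[0.251, 0.932, 0.26], [0.067, 0.251, -0.966], [-0.966, 0.26, 0.0]]
force: [0.8, 0.4, 0.6]
width: 0.0003
```

```bash
python3 -c "
from h import *
mark('a5.png');pose([.508,.058,.008],15,15)"
```

```text
7.075 [ 0.5155  0.0614 -0.0127] [-0.56 -0.12  0.22] 0.00024135008521500913
t 7.08 TCP [ 0.5155  0.0614 -0.0127] tip [0.5079 0.0594 0.0163] F [-0.56 -0.12  0.22] j [ 0.    0.47 -0.28  2.27  0.68  0.19 -2.19]
 shift [ 7.9 -2.5  1.4] turn [ 0.1 -0.  -0.1]
```

View pics/a5.png

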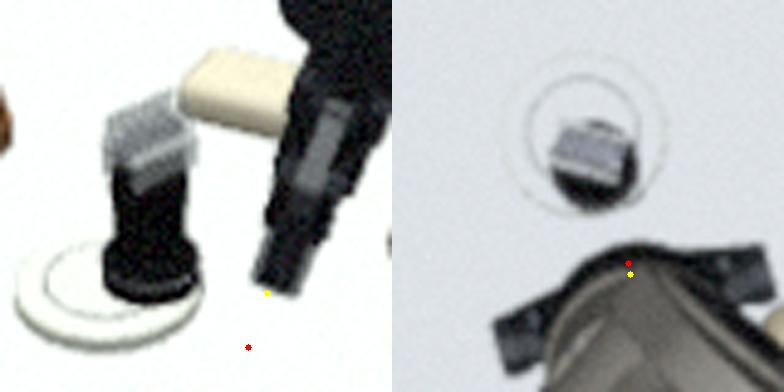

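>>> {"method": "servo_tool", "body": {"deltas": "-1 2 -0.5 0 0 0 0;-1 4 -1 0 0 0 0;-1 4 -1 0 0 0 0"}}

```text
clock: 7.45
ee_pos: [0.5155, 0.0613, -0.0169]
tool_rot: [[0.251, 0.932, 0.26], [0.067, 0.251, -0.966], [-0.966, 0.26, 0.0]]
force: [-0.5, 0.8, -0.4]
width: 0.0002
```

>>> {"method": "servo_tool", "body": {"deltas": "-1 2 -0.5 0 0 0 0;-1 4 -1 0 0 0 0;-1 4 -1 0 0 0 0"}}

```text
clock: 7.82
ee_pos: [0.5154, 0.0614, -0.0212]
tool_rot: [[0.251, 0.932, 0.26], [0.067, 0.251, -0.966], [-0.966, 0.26, 0.0]]
force: [0.1, 0.2, -0.1]
width: 0.0001
```

>>> {"method": "servo_tool", "body": {"deltas": "-1 1.5 -0.4 0 0 0 0;-1 3 -0.8 0 0 0 0;-1 3 -0.8 0 0 0 0"}}

```text
clock: 8.2
ee_pos: [0.5152, 0.0613, -0.0245]
tool_rot: [[0.251, 0.933, 0.26], [0.067, 0.251, -0.966], [-0.966, 0.26, 0.0]]
force: [0.3, -0.2, 0.5]
width: 0.0001
```

>>> {"method": "servo_tool", "body": {"deltas": "-1 1 -0.3 0 0 0 0;-1 2 -0.6 0 0 0 0;-1 2 -0.6 0 0 0 0"}}

```text
clock: 8.57
ee_pos: [0.5151, 0.0613, -0.0267]
tool_rot: [[0.25, 0.933, 0.26], [0.067, 0.251, -0.966], [-0.966, 0.259, 0.0]]
force: [-0.1, -0.5, 0.1]
width: 0.0001
```

>>> {"method": "servo_tool", "body": {"deltas": "-1 1 -0.3 0 0 0 0;-1 2 -0.6 0 0 0 0;-1 2 -0.6 0 0 0 0"}}

```text
clock: 8.95
ee_pos: [0.515, 0.0613, -0.0289]
tool_rot: [[0.25, 0.933, 0.26], [0.067, 0.251, -0.966], [-0.966, 0.259, -0.0]]
force: [0.6, 0.6, -0.0]
width: 0.0002
```

>>> {"method": "servo_tool", "body": {"deltas": "-1 1 -0.3 0 0 0 0;-1 2 -0.6 0 0 0 0;-1 2 -0.6 0 0 0 0"}}

```text
clock: 9.32
ee_pos: [0.5149, 0.0613, -0.0311]
tool_rot: [[0.25, 0.933, 0.26], [0.067, 0.251, -0.966], [-0.966, 0.259, -0.0]]
force: [-1.0, -0.5, -0.5]
width: 0.0001
```

>>> {"method": "servo_tool", "body": {"deltas": "-1 1 -0.3 0 0 0 0;-1 2 -0.6 0 0 0 0;-1 2 -0.6 0 0 0 0"}}

```text
clock: 9.7
ee_pos: [0.5152, 0.0613, -0.0319]
tool_rot: [[0.252, 0.932, 0.26], [0.067, 0.252, -0.966], [-0.965, 0.261, 0.001]]
force: [-6.8, -1.2, 20.8]
width: 0.0
```

The tip touches at TCP z ≈ -0.0315, so the rear corner of the tip sits 31.5 mm above the TCP. Working height is TCP z ≈ -0.018, which puts the contact edge about 9 mm above the puck top.

>>> {"method": "servo_tool", "body": {"deltas": "-1 -7 2 0 0 0 0;-1 -13.4 3.6 0 0 0 0;-1 -13.4 3.6 0 0 0 0;-1 -13.4 3.6 0 0 0 0"}}

```text
clock: 10.2
ee_pos: [0.5151, 0.0612, -0.0183]
tool_rot: [[0.252, 0.932, 0.26], [0.067, 0.251, -0.966], [-0.965, 0.261, 0.001]]
force: [-0.6, -0.3, -0.5]
width: 0.0001
```

```bash
python3 -c "
from h import *
measure(('side',)); pose([.519,.061,.0164],15,15,.0356)"
```

```text
side puck [0.5678 0.0978] [309.1 242.7] foot [0.559 0.069] [320.1 232.9] foot-puck mm [ -8.7 -28.7]
t 10.25 TCP [ 0.515   0.0612 -0.0183] tip [0.506  0.0588 0.016 ] F [-0.09  0.28 -0.24] j [ 0.1   0.5  -0.39  2.27  0.9   0.22 -2.4 ]
 shift [ 3.1 12.7  1.2] turn [ 0.1  0.  -0.1]
```

>>> {"method": "servo_tool", "body": {"deltas": "-1 0.9 3.4 0 0 0 0;-1 1.8 6.8 0 0 0 0;-1 2.7 10.1 0 0 0 0;-1 3.6 13.5 0 0 0 0"}}

```text
clock: 10.75
ee_pos: [0.5287, 0.0649, -0.0183]
tool_rot: [[0.252, 0.932, 0.26], [0.067, 0.251, -0.966], [-0.965, 0.26, 0.001]]
force: [-0.4, -0.4, -0.5]
width: -0.0001
```

```bash
cat >> h.py <<'E'
PK={"top":np.array([.5765,.082]),"side":np.array([.575,.0768])}
def off(names=("side",)):
    for n in names:
        p=cams.get_image(n); f=foot(p,(.565,.075)); print(n,"foot-puck mm",((f-PK[n])*1e3).round(1))
    s=monitor.state(); print("t",round(s["clock"],2),"TCP",np.round(s["ee_pos"],4),"F",np.round(s["force"],2))
E
python3 -c "
from h import *
off()"
```

```text
side foot-puck mm [-16.   -7.6]
t 10.8 TCP [ 0.5293  0.0651 -0.0182] F [0.44 0.9  0.31]
```

>>> {"method": "servo_tool", "body": {"deltas": "-1 0.5 1.9 0 0 0 0;-1 1 3.9 0 0 0 0;-1 1.6 5.8 0 0 0 0;-1 2.1 7.7 0 0 0 0;-1 2.1 7.7 0 0 0 0"}}

```text
clock: 11.42
ee_pos: [0.5372, 0.0672, -0.0182]
tool_rot: [[0.252, 0.932, 0.26], [0.067, 0.251, -0.966], [-0.965, 0.261, 0.0]]
force: [0.1, 0.4, -0.1]
width: -0.0002
```

```bash
python3 -c "
from h import *
off(); mark('a6.png')"
```

```text
side foot-puck mm [-16.   -7.6]
t 11.47 TCP [ 0.537   0.0672 -0.0182] F [ 0.27 -0.65 -0.25]
11.575 [ 0.5369  0.0672 -0.0183] [ 0.08 -0.11 -0.15] 0.00015899846093987742
```

View pics/a6.png

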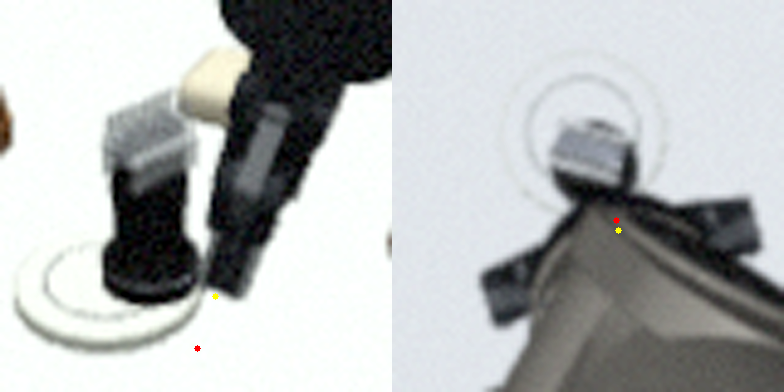

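Pictures viewed: 9. The tip is next to the foot at foot height (side ≈ (333,237)), almost touching, and the body is clear of the head.

>>> {"method": "servo_tool", "body": {"deltas": "-1 0.4 1.5 0 0 0 0;-1 0.8 2.9 0 0 0 0;-1 1.2 4.4 0 0 0 0;-1 1.6 5.8 0 0 0 0;-1 1.6 5.8 0 0 0 0"}}

```text
clock: 12.2
ee_pos: [0.5429, 0.0688, -0.0182]
tool_rot: [[0.252, 0.932, 0.26], [0.068, 0.251, -0.966], [-0.965, 0.261, 0.0]]
force: [-0.2, -0.2, 0.2]
width: -0.0004
```

```bash
python3 -c "
from h import *
off()"
```

```text
side foot-puck mm [-10.5  -6.3]
t 12.25 TCP [ 0.543   0.0688 -0.0182] F [-0.58 -0.45  0.06]
```

>>> {"method": "servo_tool", "body": {"deltas": "-1 0.4 1.4 0 0 0 0;-1 0.8 2.8 0 0 0 0;-1 1.1 4.2 0 0 0 0;-1 1.5 5.6 0 0 0 0;-1 1.9 7 0 0 0 0"}}

```text
clock: 12.88
ee_pos: [0.5501, 0.0707, -0.0182]
tool_rot: [[0.252, 0.932, 0.26], [0.068, 0.251, -0.966], [-0.965, 0.261, 0.0]]
force: [-1.9, -0.7, 0.4]
width: 0.0003
```

```bash
python3 -c "
from h import *
off()"
```

```text
side foot-puck mm [-3.2 -4.3]
t 12.93 TCP [ 0.5503  0.0708 -0.0182] F [-0.51 -0.44  0.4 ]
```

>>> {"method": "servo_tool", "body": {"deltas": "-1 0.3 1.2 0 0 0 0;-1 0.6 2.3 0 0 0 0;-1 0.9 3.4 0 0 0 0;-1 0.9 3.4 0 0 0 0"}}

```text
clock: 13.42
ee_pos: [0.5539, 0.0718, -0.0181]
tool_rot: [[0.253, 0.932, 0.26], [0.068, 0.251, -0.966], [-0.965, 0.262, 0.0]]
force: [-0.1, -1.2, -0.6]
width: -0.0001
```

>>> {"method": "servo_tool", "body": {"deltas": "-1 -2 -8 0 0 0 0;-1 -5 -20 0 0 0 0;-1 -10 -40 0 0 0 0;-1 -15 -55 0 0 0 0;-1 -15 -55 0 0 0 0"}}

```text
clock: 14.05
ee_pos: [0.497, 0.0563, -0.0182]
tool_rot: [[0.251, 0.932, 0.26], [0.067, 0.252, -0.965], [-0.966, 0.26, 0.001]]
force: [1.3, 0.8, -0.7]
width: -0.0001
```

```bash
python3 -c "
from h import *
off(('side','top')); measure(('side',),pk=PK['side'])"
```

```text
side foot-puck mm [ 0.8 -3.3]
top foot-puck mm [ 1.2 -1.5]
t 14.15 TCP [ 0.4992  0.0571 -0.0177] F [ 0.35 -0.14 -0.73]
side puck [0.563  0.0966] [311.4 243.1] foot [0.5758 0.0735] [312.1 231.6] foot-puck mm [ 12.8 -23. ]
```

>>> {"method": "servo_tool", "body": {"deltas": "-1 -38 10 0 0 0 0;-1 -77 21 0 0 0 0;-1 -116 31 0 0 0 0;-1 -145 39 0 0 0 0;-1 -145 39 0 0 0 0"}}

```text
clock: 14.82
ee_pos: [0.5016, 0.0573, 0.1349]
tool_rot: [[0.259, 0.931, 0.259], [0.068, 0.25, -0.966], [-0.964, 0.268, 0.001]]
force: [0.4, -0.4, 1.2]
width: -0.0003
```

```bash
python3 - <<'E'
from h import *
off(('side','top')); measure(('side','top'),pk=(.5757,.0795),ft=(.576,.077)); mark('b1.png')
E
```

```text
side foot-puck mm [ 0.5 -2.8]
top foot-puck mm [ 1.2 -1.5]
t 14.93 TCP [0.4993 0.0568 0.1322] F [-1.32  0.15 -0.64]
side puck [0.575 0.077] [311.6 236.6] foot [0.5758 0.0735] [312.1 231.6] foot-puck mm [ 0.8 -3.5]
top puck [0.5629 0.077 ] [295.6 202.4] foot [0.5778 0.0805] [293.8 195.6] foot-puck mm [14.8  3.5]
15.125 [0.4984 0.0573 0.1313] [ 0.33  0.34 -0.66] 5.177087393956779e-05
```

View pics/b1.png

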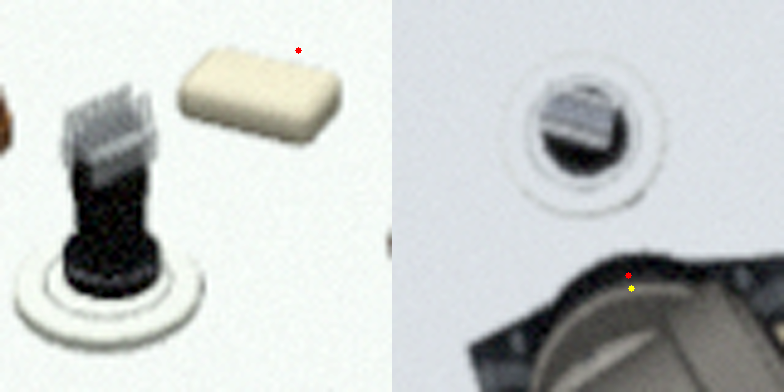

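Pictures viewed: 10. The trimmer stands upright with the printed ring visible all round its foot in both views (top centre ≈ (294,197)). The hand is clear, so I check the bystanders and hand in.

```bash
python3 - <<'E'
from h import *
p=cams.get_image("side"); q=cams.get_image("top")
for n,c in (("side",p),("top",q)):
  for l in("comb","brush","oil","tin","razor","shavebrush","soap"):
    for d in spotter.look_for(c,l)[:1]: print(n,l,round(d["confidence"],2),world(c,d["location"]).round(3))
s=monitor.state(); print(s["clock"],np.round(s["qd"],3)); print(ctrl.close_job())
E
```

```text
side comb 0.62 [ 0.726  0.122 -0.001]
side brush 0.77 [0.699 0.002 0.026]
side oil 0.82 [0.395 0.122 0.041]
side tin 0.7 [0.475 0.227 0.025]
side razor 0.92 [0.621 0.238 0.014]
side shavebrush 0.98 [ 0.465 -0.006  0.052]
side soap 0.83 [ 0.585 -0.076  0.023]
top comb 0.78 [0.731 0.129 0.004]
top brush 0.59 [ 0.717 -0.008  0.017]
top tin 0.62 [0.486 0.218 0.02 ]
top razor 0.51 [0.626 0.233 0.011]
top shavebrush 0.52 [ 0.476 -0.022  0.087]
top soap 0.96 [ 0.594 -0.083  0.026]
15.925 [ 0.001  0.001  0.001 -0.001 -0.    -0.001 -0.001]
the job is handed in; nothing more can be done
None
```

I nudged the trimmer about 17 mm along the puck with slow fingertip pushes low on its foot. I then drew the hand away and handed the job in at about 16 s of the 48 s allowed; no verdict was reported.

**Final position:** the foot is about 2 mm off-centre in the top view and about 3 to 3.5 mm in the side view, against a 5 mm limit. The two views differ by 1–2 mm. In the last picture the trimmer stands upright and the ring shows all round its foot.

**Other things on the ledge:** all seven were found again within about 4 mm of their first readings, which is the detector's own accuracy. The oil bottle was not found in the last top view and was checked from the side only.

**Checks that failed or disagreed:**
- **Fingertip position:** the reported tool point lies about 35 mm beyond where the fingers really end. I found this in the images and set the height by touching the bare ledge once, which read about 21 N.
- **Tilt:** my first, steeper hand angle ran into the wrist joint limits, so I pushed with a 15° lean instead.
- **Ring fit:** automatic re-fits of the ring sometimes latched onto the wrong spot, in both views. The last side re-fit agreed with the ring position measured at the start; the last top one was wrong. I discarded the bad fits and used the starting position.

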